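Strip the filter heads from a vacuum manifold and cover its ports

TASK

The filtration run is over. Unlock every filter head still on the vacuum manifold by turning its grip bar anticlockwise (seen from above) to its stop, in line with the two notches in the port's rim, lift it out and stand it upright in the white tray. Then close all three ports, also any that was empty from the start, with the loose covers from the mat, each fully home and level on its rim, and leave the glassware on the bench alone.

Things in the scene. Friction and masses are not known exactly. Their poses are not given: they have to be found in the camera images.
- head1_c (a point): used filter head, white plastic, 88 mm tall, about 0.25 kg; one is absent (None) in some starts. From its underside up: spigot 48 mm across with two lugs at its foot (72 mm over both, 12 wide, 8 high); body 60 mm across from 22 to 60 mm; straight grip bar 56 long, 14 thick, from 60 to 88 mm. Point: on the axis, 44 mm above the underside; z up, x along grip bar and lugs. Starts locked in the port of its number
- head2_c (a point): used filter head, white plastic, 88 mm tall, about 0.25 kg; one is absent (None) in some starts. From its underside up: spigot 48 mm across with two lugs at its foot (72 mm over both, 12 wide, 8 high); body 60 mm across from 22 to 60 mm; straight grip bar 56 long, 14 thick, from 60 to 88 mm. Point: on the axis, 44 mm above the underside; z up, x along grip bar and lugs. Starts locked in the port of its number
- head3_c (a point): used filter head, white plastic, 88 mm tall, about 0.25 kg; one is absent (None) in some starts. From its underside up: spigot 48 mm across with two lugs at its foot (72 mm over both, 12 wide, 8 high); body 60 mm across from 22 to 60 mm; straight grip bar 56 long, 14 thick, from 60 to 88 mm. Point: on the axis, 44 mm above the underside; z up, x along grip bar and lugs. Starts locked in the port of its number
- cover1_c (a point): one of three alike port covers, aluminium, 47 mm tall, about 0.15 kg, loose on the mat. From its underside up: centring boss 46 mm across (40 at its foot), 10 deep; disc 76 mm across from 10 to 17 mm; straight grip bar 50 long, 14 thick, from 17 to 47 mm. Point: on the axis, 23.5 mm above the underside; z up, x along the grip bar. Fits any port
- cover2_c (a point): one of three alike port covers, aluminium, 47 mm tall, about 0.15 kg, loose on the mat. From its underside up: centring boss 46 mm across (40 at its foot), 10 deep; disc 76 mm across from 10 to 17 mm; straight grip bar 50 long, 14 thick, from 17 to 47 mm. Point: on the axis, 23.5 mm above the underside; z up, x along the grip bar. Fits any port
- cover3_c (a point): one of three alike port covers, aluminium, 47 mm tall, about 0.15 kg, loose on the mat. From its underside up: centring boss 46 mm across (40 at its foot), 10 deep; disc 76 mm across from 10 to 17 mm; straight grip bar 50 long, 14 thick, from 17 to 47 mm. Point: on the axis, 23.5 mm above the underside; z up, x along the grip bar. Fits any port
- port1 (a point): port 1: steel rim, 80 mm across, opening 54 mm, flat top 18 mm above the deck. Point: centre of the opening, level with the rim's top (58 mm above the bench); z up, x along the line through the rim's two notches (22 mm wide). A seated cover's disc lies flat on the rim, its point 13.5 mm above this one
- port2 (a point): port 2: steel rim, 80 mm across, opening 54 mm, flat top 18 mm above the deck. Point: centre of the opening, level with the rim's top (58 mm above the bench); z up, x along the line through the rim's two notches (22 mm wide). A seated cover's disc lies flat on the rim, its point 13.5 mm above this one
- port3 (a point): port 3: steel rim, 80 mm across, opening 54 mm, flat top 18 mm above the deck. Point: centre of the opening, level with the rim's top (58 mm above the bench); z up, x along the line through the rim's two notches (22 mm wide). A seated cover's disc lies flat on the rim, its point 13.5 mm above this one
- manifold: fixed grey vacuum manifold, deck 150 x 300 mm, 40 mm high; origin: centre of underside; ports 100 mm apart along y. Heads stand on the deck, lugs held under the rim (3 mm play) until the grip bar is within 0.15 rad of the port's x line; locked bars lie 0.85 to 1.2 rad clockwise of it (from above). They turn easily, no spring; a stop ends the turn 0.03 rad past the line
- tray: fixed white open tray, 270 x 180 mm outside, walls 4 mm thick and 34 mm high, floor 4 mm thick. Origin: centre of the underside; x along its long side
- mat: fixed grey draining mat 270 x 180 x 4 mm, on which the covers start. Origin: centre of the underside
- beaker: bystander: glass beaker, 68 mm across, 85 mm tall. Origin: centre of the underside
- reagent: bystander: amber glass jar with blue lid, 60 mm across, 85 mm tall. Origin: centre of the underside
- flask: bystander: conical glass flask, 58 mm across, 85 mm tall. Origin: centre of the underside
There are look-alikes about, which are no part of the job. Leave any turquoise or yellow look-alike of the part that bears head2_c alone.

How it is judged:
At the end, for the whole second after the job is handed in: Every head that was present stands upright (within 0.15 rad) on the tray's floor, its axis inside the tray walls; each of the three ports has a cover centred within 8 mm, level within 0.06 rad and with its disc down on the rim (centre point 10 to 17 mm above the rim's top) (((horizontal distance between cover1_c and port1 below 0.008 m and z of cover1_c in the frame of port1 between 0.01 and 0.017 m and angle between cover1_c's own z axis and vertical below 0.06 rad) or (horizontal distance between cover2_c and port1 below 0.008 m and z of cover2_c in the frame of port1 between 0.01 and 0.017 m and angle between cover2_c's own z axis and vertical below 0.06 rad) or (horizontal distance between cover3_c and port1 below 0.008 m and z of cover3_c in the frame of port1 between 0.01 and 0.017 m and angle between cover3_c's own z axis and vertical below 0.06 rad)) and ((horizontal distance between cover1_c and port2 below 0.008 m and z of cover1_c in the frame of port2 between 0.01 and 0.017 m and angle between cover1_c's own z axis and vertical below 0.06 rad) or (horizontal distance between cover2_c and port2 below 0.008 m and z of cover2_c in the frame of port2 between 0.01 and 0.017 m and angle between cover2_c's own z axis and vertical below 0.06 rad) or (horizontal distance between cover3_c and port2 below 0.008 m and z of cover3_c in the frame of port2 between 0.01 and 0.017 m and angle between cover3_c's own z axis and vertical below 0.06 rad)) and ((horizontal distance between cover1_c and port3 below 0.008 m and z of cover1_c in the frame of port3 between 0.01 and 0.017 m and angle between cover1_c's own z axis and vertical below 0.06 rad) or (horizontal distance between cover2_c and port3 below 0.008 m and z of cover2_c in the frame of port3 between 0.01 and 0.017 m and angle between cover2_c's own z axis and vertical below 0.06 rad) or (horizontal distance between cover3_c and port3 below 0.008 m and z of cover3_c in the frame of port3 between 0.01 and 0.017 m and angle between cover3_c's own z axis and vertical below 0.06 rad)) and x of head1_c in the frame of tray between -0.13 and 0.13 m and y of head1_c in the frame of tray between -0.085 and 0.085 m and z of head1_c in the frame of tray between 0.04 and 0.054 m and angle between each of head1_c, head2_c, head3_c's own z axis and vertical below 0.15 rad and x of head2_c in the frame of tray between -0.13 and 0.13 m and y of head2_c in the frame of tray between -0.085 and 0.085 m and z of head2_c in the frame of tray between 0.04 and 0.054 m and x of head3_c in the frame of tray between -0.13 and 0.13 m and y of head3_c in the frame of tray between -0.085 and 0.085 m and z of head3_c in the frame of tray between 0.04 and 0.054 m); the robot touches nothing.
It fails at once if the beaker is pushed more than 30 mm or tipped (distance of beaker from where it was at the start of the episode above 0.03 m or angle between beaker's own z axis and vertical above 0.5 rad).
It fails at once if the amber jar is pushed more than 30 mm or tipped (distance of reagent from where it was at the start of the episode above 0.03 m or angle between reagent's own z axis and vertical above 0.5 rad).
It fails at once if the flask is pushed more than 30 mm or tipped (distance of flask from where it was at the start of the episode above 0.03 m or angle between flask's own z axis and vertical above 0.5 rad).
Of head1, head2, head3 only 2 to 3 are there at a start; the rules pass over those that are not, and their reading is None.
At some moment in a run one of cover1, cover2, cover3 may be knocked a few centimetres aside while the robot is not near it.
It also fails if it takes over 208 s, if anything falls off the work surface, if the arm or the gripper's body presses on something with over 40 N, if the wrist force passes 120 N, or if a joint passes its speed limit or range.

ROBOT

A 6-joint arm with a two-finger parallel gripper is mounted at the origin on the work surface. World frame = base frame: x ahead of the robot, y to its left, z up, the work surface at z = 0. Lengths are in m, angles in rad, forces in N, time in s.
With the tool pointing down it reaches from about 0.275 to 0.875 m from the base axis. Payload 12.5 kg.
Tool frame: the origin (TCP) lies midway between the tips of the shut fingers; the grasp point (between the pads) lies ctrl.grip_point_offset behind it (ctrl.grip_point_offset is the distance from the TCP to the grasp point, in m); z points along the fingers, y is the line along which they close (so a half turn about z gives the same grasp; the last joint's range is limited). The gripper opens to 85 mm and grips with 20 to 120 N. Pads are 22 mm wide; open, the fingers measure 114 mm over their backs; the gripper's body (76 mm by 85 mm) begins 54 mm behind the grasp point. The pads swing forward as they close: fully open they stand 13 mm farther back than shut.
Start: joints at [1.164, 0.351, 1.652, -0, 1.139, -0.085], TCP at [0.174, 0.522, 0.231] pointing down, gripper open.
Joint ranges: [-2.75, 2.75], [-0.79, 2.1], [0.01, 2.65], [-1.57, 4.71], [0.07, 3.14], [-2.87, 2.87]. Speed limits (rad/s): [2.22, 2.22, 2.79, 3.14, 3.14, 3.14].

INTERFACE

Orientations are given as a 3x3 rotation matrix whose columns are the frame's x, y, z axes.
In Python, from cell import readout, eyes, ctrl gives the robot as it stands.
- The arm moves only by the shell command python3 -m handwheel 'ROWS' [FORCE]. ROWS is JSON, a list of rows, each an object with "linear": the shift along the world's x, y, z in m, a list of three; "rot": the turn, a rotation vector about the world's x, y, z in rad, a list of three; "claw": the finger opening in m, from 0 to 0.0854. A call has 1 to 20 rows; each row is the pose to reach, as a shift and turn from the pose commanded when the call began; what a row does not reach only later rows make up. A row lasts 1/10 s, in which the tool goes at most 50 mm and 8.59 degrees, less where a joint would pass 70% of its speed; a pose out of reach is approached as far as the arm can. A call with a gripper value outside its range is refused whole. The fingers move at their own pace and stop on an object; FORCE is the grip in N (left out, the last holds). Time passes only in rows, so rows that repeat a pose let the fingers close. It gives the time, the measured TCP pose, the force, the opening and the grip force at its end, in the units of the state.
- readout.get_state(): the state, without advancing time (a new reading comes with each control period).
- eyes.read_camera(name): name is "side" or "top"; returns a dict with "color" (480x640x3 uint8, red, green, blue), "z_map" (480x640 float32, m along the optical axis (not along the pixel's ray), 0 where there is no reading), "camera_matrix" (3x3 intrinsics, pixels), "distortion" ([k1, k2, p1, p2, k3] as OpenCV has them; the pictures are not rectified), "origin" and "rotation" of the camera in the world. Camera axes: x right, y down, z forward; pixel columns grow to the right and rows downward; lengths in m; the calibration is good to about 2 mm. A picture is of the moment at which its call begins.
- ctrl.close_job(): hands the job in; it is judged then, once.
The state is a dict: "time": time; "qpos": joint angles; "qvel": joint speeds; "joint_torque": joint torques, N m; "tool_pos": TCP position; "orientation": TCP orientation; "wrist_force": force on the tool from outside, world axes, zero at the start; "moment": the same for the moment, N m; "opening": opening from 0.0 (shut) to 1.0 (fully open); "finger_force": force on a finger pad.
Only numpy, scipy, OpenCV 4.12 (cv2) and the standard library are available. Lean on these libraries where they do the work, as an engineer would, in place of code of your own. Each camera call takes 0.05 s, during which the arm holds its last target. There are 200 camera calls.

## Working session

There is one attempt and no reset: what is moved stays moved. The work goes in short steps, Python scripts to look and compute and a shell command to move; the robot and the scene stay as the last step left them, time stands still between calls to the robot, and variables do not carry over. Pictures are saved under pics/ and viewed, at most 14 in all, crops included, and the job is handed in when it is done.

```bash
mkdir -p pics; ls
python3 - <<'E'
from cell import readout, eyes, ctrl
import cv2,numpy as np
s=readout.get_state();print(s['time'],s['tool_pos'],s['orientation'],s['opening'],ctrl.grip_point_offset)
for n in('top','side'):
    c=eyes.read_camera(n);cv2.imwrite(f'pics/{n}0.png',c['color'][...,::-1]);np.savez(f'{n}0.npz',**c)
    print(n,c['camera_matrix'],c['distortion'],c['origin'],c['rotation'])
E
```

```text
pics
0.0 [0.17380763 0.52146959 0.23074608] [[-9.48660379e-01  3.16296169e-01 -4.68561665e-04]
 [ 3.16296497e-01  9.48659801e-01 -1.05306288e-03]
 [ 1.11425859e-04 -1.14720345e-03 -9.99999336e-01]] 0.9986566774790878 0.0187
top [[535.93736472   0.         331.23667483]
 [  0.         535.93736472 231.8118035 ]
 [  0.           0.           1.        ]] [-0.09810244  0.          0.          0.          0.        ] [0.40602662 0.00626852 1.31941782] [[ 0.00599315 -0.99128074  0.13163049]
 [-0.99984311 -0.00813433 -0.01573492]
 [ 0.01666845 -0.13151554 -0.99117396]]
side [[547.41862054   0.         330.45889271]
 [  0.         547.41862054 247.8654939 ]
 [  0.           0.           1.        ]] [0.03943114 0.         0.         0.         0.        ] [ 0.54185886 -1.14594155  0.85711462] [[ 0.99976911 -0.00451754  0.02100742]
 [-0.01996257 -0.55702006  0.83025908]
 [ 0.00795083 -0.83048675 -0.55698163]]
```

View pics/top0.png

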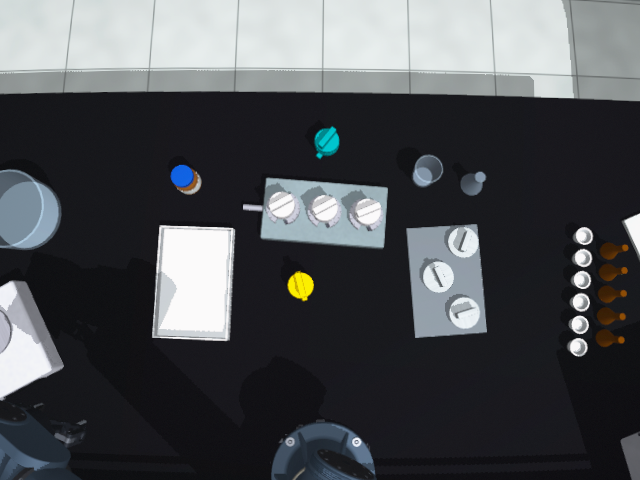

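View pics/side0.png

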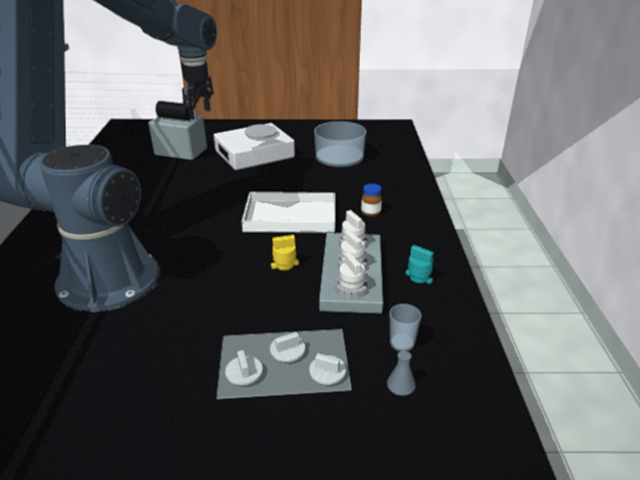

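The top view shows heads at about (282,207), (324,209) and (368,212), covers at (463,240), (438,275) and (464,312), and the tray at (194,283). The yellow (301,286) and turquoise (327,142) look-alikes stand off the manifold. All three heads are present. Next I measure from depth.

```bash
cat > h.py <<'E'
import numpy as np,cv2
def cloud(c):
    h,w=c['z_map'].shape
    uv=np.stack(np.meshgrid(np.arange(w),np.arange(h)),-1).reshape(-1,1,2).astype(np.float64)
    n=cv2.undistortPoints(uv,c['camera_matrix'],c['distortion']).reshape(h,w,2)
    z=c['z_map'][...,None]
    P=np.concatenate([n*z,z],-1)@c['rotation'].T+c['origin']
    P[c['z_map']==0]=np.nan
    return P
def blobs(P,zlo,zhi,box,amin=15):
    x0,x1,y0,y1=box
    m=((P[...,2]>zlo)&(P[...,2]<zhi)&(P[...,0]>x0)&(P[...,0]<x1)&(P[...,1]>y0)&(P[...,1]<y1)).astype(np.uint8)
    n,l,st,_=cv2.connectedComponentsWithStats(m,connectivity=4)
    out=[]
    for i in range(1,n):
        if st[i,4]<amin: continue
        q=P[l==i]
        (cx,cy),(a,b),t=cv2.minAreaRect((q[:,:2]*1000).astype(np.float32))
        if a<b: a,b,t=b,a,t+90
        t=np.deg2rad(t);t=(t+np.pi/2)%np.pi-np.pi/2
        out.append((round(cx),round(cy),round(a),round(b),round(float(t),3),round(float(np.median(q[:,2])),4),len(q)))
    return out
E
python3 - <<'E'
from h import *
for n in('top','side'):
    P=cloud(np.load(f'{n}0.npz'))
    print(n)
    for nm,a in dict(bars=(.112,.14,(.4,.65,-.2,.2)),deck=(.030,.048,(.4,.66,-.2,.2),200),rim=(.052,.064,(.4,.65,-.2,.2)),cov=(.036,.06,(.2,.55,-.5,-.15)),covdisc=(.012,.03,(.2,.55,-.5,-.15)),mat=(-.003,.009,(.2,.55,-.5,-.15),500),tray=(.025,.045,(.15,.6,.15,.5)),glass=(.05,.1,(.45,.75,-.5,.5)),lookalike=(.06,.1,(.2,.42,-.1,.2))).items():
        print(nm,*blobs(P,*a),sep='\n  ')
t=cv2.imread('pics/top0.png')[160:260,240:410]
s=cv2.imread('pics/side0.png')[200:310,310:400]
cv2.imwrite('pics/crop1.png',cv2.resize(t,None,fx=4.5,fy=4.5,interpolation=2))
E
```

```text
top
bars
  (632, 103, 56, 15, -1.043, 0.1268, 178)
  (626, 3, 56, 15, -1.056, 0.1265, 172)
  (618, -96, 56, 15, -1.194, 0.1272, 172)
deck
  (609, 4, 301, 119, 1.509, 0.0393, 3220)
rim
  (623, 134, 51, 16, 0.476, 0.057, 81)
  (621, 76, 57, 21, -0.388, 0.0578, 122)
  (618, -25, 61, 21, -0.38, 0.0574, 111)
  (619, 32, 57, 20, 0.297, 0.0571, 104)
  (616, -69, 66, 23, 0.084, 0.0569, 126)
  (606, -125, 57, 19, -0.57, 0.0574, 90)
  (453, 41, 56, 22, 0.264, 0.0595, 170)
  (441, 74, 58, 25, 0.386, 0.0593, 170)
cov
  (541, -332, 18, 15, -0.209, 0.0486, 52)
  (471, -275, 50, 15, 0.4, 0.0494, 146)
  (383, -338, 50, 14, -1.26, 0.0493, 135)
covdisc
  (534, -338, 74, 30, -1.568, 0.02, 241)
  (471, -274, 76, 74, 0.729, 0.02, 609)
  (384, -337, 73, 73, 1.371, 0.0197, 593)
mat
  (375, -325, 350, 350, 1.571, 0.0006, 14854)
tray
  (580, 153, 37, 7, -0.055, 0.038, 46)
  (453, 318, 272, 182, -0.029, 0.0327, 810)
glass
  (720, -243, 68, 60, -1.571, 0.0743, 251)
  (700, 341, 57, 56, -1.538, 0.0831, 538)
  (705, -367, 28, 23, -0.045, 0.0811, 141)
  (654, 103, 17, 14, -1.533, 0.098, 29)
  (657, 125, 15, 14, 0
[... 553 characters left out ...]
 17, 14, 0.62, 0.0562, 29)
  (615, -125, 67, 32, -0.083, 0.0565, 184)
cov
  (473, -281, 50, 19, 0.432, 0.0477, 214)
  (386, -344, 51, 14, -1.264, 0.0476, 153)
  (541, -340, 17, 16, 1.563, 0.0464, 73)
covdisc
  (473, -288, 74, 64, 0.111, 0.0187, 526)
  (387, -345, 76, 75, -1.194, 0.0185, 705)
  (535, -350, 63, 29, 1.562, 0.0181, 248)
mat
  (375, -325, 350, 350, 1.571, -0.0006, 14240)
tray
  (454, 316, 269, 192, -0.025, 0.0299, 544)
glass
  (702, 337, 61, 55, 1.489, 0.0752, 279)
  (632, 97, 71, 61, -0.175, 0.0925, 238)
  (465, 46, 46, 29, -1.535, 0.065, 203)
  (623, -24, 234, 74, 1.497, 0.0794, 1031)
  (721, -248, 72, 56, 1.568, 0.0695, 637)
  (707, -373, 28, 26, -1.123, 0.0747, 243)
lookalike
```

View pics/crop1.png

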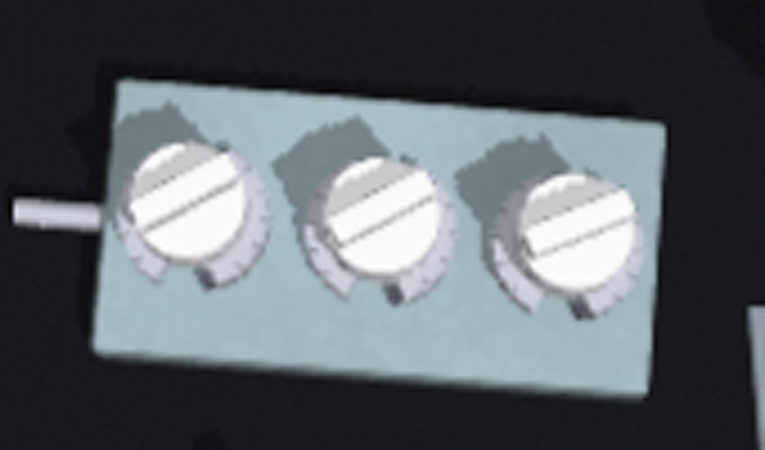

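All three heads are locked, with bars at about -1.04, -1.07 and -1.17 rad. Port 1's lower notch shows at crop (187,283) and its far notch at (222,148). I compute the notch lines and the cover nearest the mat's edge.

```bash
cat >> h.py <<'E'
def ray(c,uv,z):
    n=cv2.undistortPoints(np.float64([[uv]]),c['camera_matrix'],c['distortion'])[0,0]
    d=c['rotation']@np.array([*n,1]);o=c['origin'];return o+d*(z-o[2])/d[2]
E
python3 - <<'E'
from h import *
c=np.load('top0.npz')
for k,ctr in (((187,283),(632.5,101)),((372,298),(626,1)),((560,310),(619,-99))):
    p=ray(c,(240+k[0]/4.5,160+k[1]/4.5),.058)*1000
    d=np.array(ctr)-p[:2]; print(p.round(),'line yaw',np.arctan2(d[1],d[0]).round(2))
for n in('top','side'):
    P=cloud(np.load(f'{n}0.npz'))
    print(blobs(P,.036,.06,(.2,.6,-.5,-.15)))
E
```

```text
[594. 105.  58.] line yaw -0.09
[587.   7.  58.] line yaw -0.14
[581. -93.  58.] line yaw -0.16
[(557, -339, 51, 16, -0.382, 0.049, 143), (471, -275, 50, 15, 0.4, 0.0494, 146), (383, -338, 50, 14, -1.26, 0.0493, 135)]
[(473, -281, 50, 19, 0.432, 0.0477, 214), (386, -344, 51, 14, -1.264, 0.0476, 153), (558, -345, 50, 18, -0.359, 0.0467, 218)]
```

```bash
python3 -m handwheel '[{"linear":[0.05,-0.046,0],"rot":[0,0,-0.1],"claw":0.05},{"linear":[0.1,-0.092,0],"rot":[0,0,-0.2],"claw":0.05},{"linear":[0.2,-0.184,0],"rot":[0,0,-0.3],"claw":0.05},{"linear":[0.3,-0.275,0],"rot":[0,0,-0.5],"claw":0.05},{"linear":[0.459,-0.421,-0.04],"rot":[0,0,-0.72],"claw":0.05},{"linear":[0.459,-0.421,-0.04],"rot":[0,0,-0.72],"claw":0.05},{"linear":[0.459,-0.421,-0.04],"rot":[0,0,-0.72],"claw":0.05},{"linear":[0.459,-0.421,-0.04],"rot":[0,0,-0.72],"claw":0.05},{"linear":[0.459,-0.421,-0.04],"rot":[0,0,-0.72],"claw":0.05},{"linear":[0.459,-0.421,-0.04],"rot":[0,0,-0.72],"claw":0.05},{"linear":[0.459,-0.421,-0.04],"rot":[0,0,-0.72],"claw":0.05},{"linear":[0.459,-0.421,-0.04],"rot":[0,0,-0.72],"claw":0.05},{"linear":[0.459,-0.421,-0.04],"rot":[0,0,-0.72],"claw":0.05},{"linear":[0.459,-0.421,-0.04],"rot":[0,0,-0.72],"claw":0.05},{"linear":[0.459,-0.421,-0.04],"rot":[0,0,-0.72],"claw":0.05},{"linear":[0.459,-0.421,-0.04],"rot":[0,0,-0.72],"claw":0.05}]' 40
```

```text
time: 1.7
tool_pos: [0.6322, 0.1016, 0.1913]
orientation: [[-0.505, 0.863, -0.001], [0.863, 0.505, 0.0], [0.0, -0.0, -1.0]]
wrist_force: [-0.2, 0.5, 0.3]
opening: 0.579
finger_force: 0.0
```

```bash
python3 -m handwheel '[{"linear":[0,0,-0.04],"rot":[0,0,0],"claw":0.05},{"linear":[0,0,-0.07],"rot":[0,0,0],"claw":0.05},{"linear":[0,0,-0.087],"rot":[0,0,0],"claw":0.05},{"linear":[0,0,-0.087],"rot":[0,0,0],"claw":0.05},{"linear":[0,0,-0.087],"rot":[0,0,0],"claw":0.008},{"linear":[0,0,-0.087],"rot":[0,0,0],"claw":0.008},{"linear":[0,0,-0.087],"rot":[0,0,0],"claw":0.008},{"linear":[0,0,-0.087],"rot":[0,0,0],"claw":0.008},{"linear":[0,0,-0.087],"rot":[0,0,0],"claw":0.008},{"linear":[0,0,-0.087],"rot":[0,0,0],"claw":0.008},{"linear":[0,0,-0.087],"rot":[0,0,0],"claw":0.008}]' 40; python3 -c "
from cell import readout;s=readout.get_state();print(s['moment'])"
```

```text
time: 2.8
tool_pos: [0.6337, 0.1011, 0.106]
orientation: [[-0.505, 0.863, 0.003], [0.863, 0.505, 0.001], [-0.001, 0.003, -1.0]]
wrist_force: [-0.2, 0.9, 7.7]
opening: 0.154
finger_force: 41.1
[0.1421164  0.16780981 0.04933277]
```

```bash
python3 -m handwheel '[{"linear":[0,0,0],"rot":[0,0,0.12],"claw":0.008},{"linear":[0,0,0],"rot":[0,0,0.24],"claw":0.008},{"linear":[0,0,0],"rot":[0,0,0.36],"claw":0.008},{"linear":[0,0,0],"rot":[0,0,0.48],"claw":0.008},{"linear":[0,0,0],"rot":[0,0,0.6],"claw":0.008},{"linear":[0,0,0],"rot":[0,0,0.72],"claw":0.008},{"linear":[0,0,0],"rot":[0,0,0.8],"claw":0.008},{"linear":[0,0,0],"rot":[0,0,0.85],"claw":0.008},{"linear":[0,0,0],"rot":[0,0,0.9],"claw":0.008},{"linear":[0,0,0],"rot":[0,0,0.9],"claw":0.008}]'; python3 -c "
from cell import readout;s=readout.get_state();print(s['moment'])"
```

```text
time: 3.8
tool_pos: [0.6339, 0.1009, 0.106]
orientation: [[-0.99, 0.14, 0.003], [0.14, 0.99, 0.0], [-0.003, 0.001, -1.0]]
wrist_force: [0.9, 0.0, 6.1]
opening: 0.155
finger_force: 41.0
[-0.0250814   0.08700239  0.02918721]
```

```bash
python3 -m handwheel '[{"linear":[0,0,0],"rot":[0,0,0.04],"claw":0.008},{"linear":[0,0,0],"rot":[0,0,0.08],"claw":0.008},{"linear":[0,0,0],"rot":[0,0,0.08],"claw":0.008}]'; python3 -c "
from cell import readout;s=readout.get_state();print(s['moment'])"
```

```text
time: 4.1
tool_pos: [0.6338, 0.1012, 0.106]
orientation: [[-0.998, 0.061, 0.003], [0.061, 0.998, 0.001], [-0.003, 0.001, -1.0]]
wrist_force: [-0.4, 2.2, 7.1]
opening: 0.154
finger_force: 41.2
[ 0.41269568  0.09799752 -0.13690943]
```

```bash
python3 -m handwheel '[{"linear":[0,0,0],"rot":[0,0,0.03],"claw":0.008},{"linear":[0,0,0],"rot":[0,0,0.03],"claw":0.008},{"linear":[0,0,0.004],"rot":[0,0,0.01],"claw":0.008},{"linear":[0,0,0.008],"rot":[0,0,0.01],"claw":0.008},{"linear":[0,0,0.012],"rot":[0,0,0.01],"claw":0.008},{"linear":[0,0,0.012],"rot":[0,0,0.01],"claw":0.008}]'; python3 -c "
from cell import readout;s=readout.get_state();print(s['moment'])"
```

```text
time: 4.7
tool_pos: [0.6333, 0.1006, 0.1172]
orientation: [[-0.999, 0.051, 0.001], [0.051, 0.999, -0.001], [-0.001, -0.0, -1.0]]
wrist_force: [-0.1, -0.7, -2.6]
opening: 0.152
finger_force: 39.9
[-0.08357606 -0.06364081 -0.0224125 ]
```

```bash
python3 -m handwheel '[{"linear":[0,0,0.04],"rot":[0,0,0],"claw":0.008},{"linear":[0,0,0.085],"rot":[0,0,0],"claw":0.008},{"linear":[0,0,0.085],"rot":[0,0,0],"claw":0.008},{"linear":[-0.02,0.043,0.085],"rot":[0,0,0],"claw":0.008},{"linear":[-0.04,0.086,0.085],"rot":[0,0,0],"claw":0.008},{"linear":[-0.06,0.128,0.085],"rot":[0,0,0],"claw":0.008},{"linear":[-0.08,0.171,0.085],"rot":[0,0,0],"claw":0.008},{"linear":[-0.1,0.214,0.085],"rot":[0,0,0],"claw":0.008},{"linear":[-0.1,0.214,0.085],"rot":[0,0,0],"claw":0.008},{"linear":[-0.1,0.214,0.04],"rot":[0,0,0],"claw":0.008},{"linear":[-0.1,0.214,0],"rot":[0,0,0],"claw":0.008},{"linear":[-0.1,0.214,-0.025],"rot":[0,0,0],"claw":0.008},{"linear":[-0.1,0.214,-0.038],"rot":[0,0,0],"claw":0.008},{"linear":[-0.1,0.214,-0.044],"rot":[0,0,0],"claw":0.008},{"linear":[-0.1,0.214,-0.046],"rot":[0,0,0],"claw":0.008},{"linear":[-0.1,0.214,-0.046],"rot":[0,0,0],"claw":0.008},{"linear":[-0.1,0.214,-0.046],"rot":[0,0,0],"claw":0.008}]'
```

```text
time: 6.4
tool_pos: [0.5335, 0.315, 0.0715]
orientation: [[-0.999, 0.052, 0.002], [0.052, 0.999, 0.001], [-0.002, 0.001, -1.0]]
wrist_force: [-0.2, -0.2, -2.7]
opening: 0.156
finger_force: 40.0
```

```bash
python3 -m handwheel '[{"linear":[0,0,-0.001],"rot":[0,0,0],"claw":0.008},{"linear":[0,0,-0.001],"rot":[0,0,0],"claw":0.05},{"linear":[0,0,-0.001],"rot":[0,0,0],"claw":0.05},{"linear":[0,0,-0.001],"rot":[0,0,0],"claw":0.05},{"linear":[0,0,-0.001],"rot":[0,0,0],"claw":0.05},{"linear":[0,0,0.03],"rot":[0,0,0],"claw":0.05},{"linear":[0,0,0.07],"rot":[0,0,0],"claw":0.05},{"linear":[0,0,0.11],"rot":[0,0,0],"claw":0.05},{"linear":[0.01,-0.04,0.11],"rot":[0,0,-0.14],"claw":0.05},{"linear":[0.02,-0.08,0.11],"rot":[0,0,-0.28],"claw":0.05},{"linear":[0.04,-0.12,0.11],"rot":[0,0,-0.42],"claw":0.05},{"linear":[0.05,-0.16,0.11],"rot":[0,0,-0.56],"claw":0.05},{"linear":[0.06,-0.2,0.11],"rot":[0,0,-0.7],"claw":0.05},{"linear":[0.07,-0.25,0.11],"rot":[0,0,-0.84],"claw":0.05},{"linear":[0.093,-0.314,0.11],"rot":[0,0,-1.02],"claw":0.05},{"linear":[0.093,-0.314,0.11],"rot":[0,0,-1.02],"claw":0.05},{"linear":[0.093,-0.314,0.11],"rot":[0,0,-1.02],"claw":0.05},{"linear":[0.093,-0.314,0.11],"rot":[0,0,-1.02],"claw":0.05}]'
```

```text
time: 8.2
tool_pos: [0.6257, 0.0013, 0.1801]
orientation: [[-0.48, 0.877, -0.0], [0.877, 0.48, 0.0], [0.001, -0.0, -1.0]]
wrist_force: [-0.6, -0.1, 0.5]
opening: 0.591
finger_force: 0.0
```

Run:
```python
from h import *
from cell import eyes
c=eyes.read_camera('side');P=cloud(c)
cv2.imwrite('pics/s1.png',c['color'][130:390,180:440,::-1].repeat(2,0).repeat(2,1))
print(blobs(P,.08,.14,(.4,.66,-.2,.5)))
```

```text
[(534, 309, 54, 20, 0.028, 0.0874, 89), (622, -55, 162, 59, 1.5, 0.0997, 968), (449, 54, 57, 21, 0.287, 0.0851, 100)]
```

View pics/s1.png

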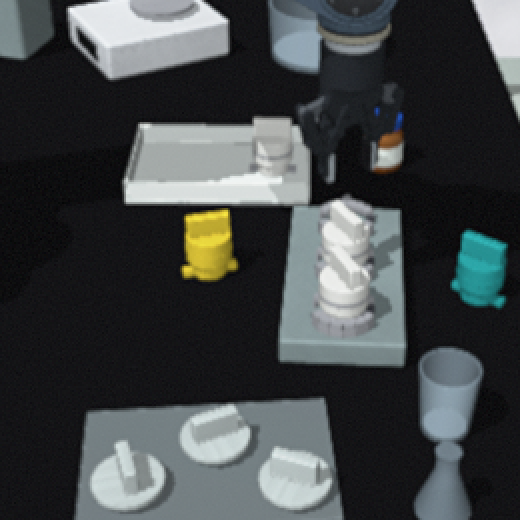

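Head 1 stands upright in the tray at crop (272,145), and port 1 is empty. The gripper is above head 2, so I descend, grip, turn and test-lift.

```bash
python3 -m handwheel '[{"linear":[0,0,-0.04],"rot":[0,0,0],"claw":0.05},{"linear":[0,0,-0.065],"rot":[0,0,0],"claw":0.05},{"linear":[0,0,-0.075],"rot":[0,0,0],"claw":0.05},{"linear":[0,0,-0.075],"rot":[0,0,0],"claw":0.05},{"linear":[0,0,-0.075],"rot":[0,0,0],"claw":0.008},{"linear":[0,0,-0.075],"rot":[0,0,0],"claw":0.008},{"linear":[0,0,-0.075],"rot":[0,0,0],"claw":0.008},{"linear":[0,0,-0.075],"rot":[0,0,0],"claw":0.008},{"linear":[0,0,-0.075],"rot":[0,0,0],"claw":0.008},{"linear":[0,0,-0.075],"rot":[0,0,0],"claw":0.008},{"linear":[0,0,-0.075],"rot":[0,0,0.12],"claw":0.008},{"linear":[0,0,-0.075],"rot":[0,0,0.24],"claw":0.008},{"linear":[0,0,-0.075],"rot":[0,0,0.36],"claw":0.008},{"linear":[0,0,-0.075],"rot":[0,0,0.48],"claw":0.008},{"linear":[0,0,-0.075],"rot":[0,0,0.6],"claw":0.008},{"linear":[0,0,-0.075],"rot":[0,0,0.72],"claw":0.008},{"linear":[0,0,-0.075],"rot":[0,0,0.8],"claw":0.008},{"linear":[0,0,-0.075],"rot":[0,0,0.88],"claw":0.008},{"linear":[0,0,-0.075],"rot":[0,0,0.88],"claw":0.008}]';  python3 -c "
from cell import readout;s=readout.get_state();print(s['moment'])"
```

```text
time: 10.15
tool_pos: [0.6268, 0.0007, 0.1068]
orientation: [[-0.982, 0.188, 0.003], [0.188, 0.982, -0.0], [-0.003, 0.0, -1.0]]
wrist_force: [0.1, 0.5, 6.1]
opening: 0.154
finger_force: 40.8
[0.10124874 0.07898947 0.0422098 ]
```

```bash
python3 -m handwheel '[{"linear":[0,0,0],"rot":[0,0,0.05],"claw":0.008},{"linear":[0,0,0],"rot":[0,0,0.1],"claw":0.008},{"linear":[0,0,0],"rot":[0,0,0.15],"claw":0.008},{"linear":[0,0,0],"rot":[0,0,0.15],"claw":0.008},{"linear":[0,0,0.004],"rot":[0,0,0.12],"claw":0.008},{"linear":[0,0,0.008],"rot":[0,0,0.12],"claw":0.008},{"linear":[0,0,0.012],"rot":[0,0,0.12],"claw":0.008},{"linear":[0,0,0.012],"rot":[0,0,0.12],"claw":0.008}]';  python3 -c "
from cell import readout;s=readout.get_state();print(s['moment'])"
```

```text
time: 10.95
tool_pos: [0.6262, 0.0004, 0.1181]
orientation: [[-0.997, 0.071, 0.001], [0.071, 0.997, -0.001], [-0.001, -0.001, -1.0]]
wrist_force: [1.7, 1.2, -2.9]
opening: 0.156
finger_force: 40.5
[ 0.01678378  0.00161033 -0.02496285]
```

```bash
python3 -m handwheel '[{"linear":[0,0,0.04],"rot":[0,0,0],"claw":0.008},{"linear":[0,0,0.085],"rot":[0,0,0],"claw":0.008},{"linear":[0,0,0.085],"rot":[0,0,0],"claw":0.008},{"linear":[-0.025,0.04,0.085],"rot":[0,0,0],"claw":0.008},{"linear":[-0.05,0.08,0.085],"rot":[0,0,0],"claw":0.008},{"linear":[-0.075,0.12,0.085],"rot":[0,0,0],"claw":0.008},{"linear":[-0.1,0.16,0.085],"rot":[0,0,0],"claw":0.008},{"linear":[-0.125,0.2,0.085],"rot":[0,0,0],"claw":0.008},{"linear":[-0.15,0.24,0.085],"rot":[0,0,0],"claw":0.008},{"linear":[-0.174,0.28,0.085],"rot":[0,0,0],"claw":0.008},{"linear":[-0.174,0.28,0.085],"rot":[0,0,0],"claw":0.008},{"linear":[-0.174,0.28,0.04],"rot":[0,0,0],"claw":0.008},{"linear":[-0.174,0.28,0],"rot":[0,0,0],"claw":0.008},{"linear":[-0.174,0.28,-0.025],"rot":[0,0,0],"claw":0.008},{"linear":[-0.174,0.28,-0.038],"rot":[0,0,0],"claw":0.008},{"linear":[-0.174,0.28,-0.044],"rot":[0,0,0],"claw":0.008},{"linear":[-0.174,0.28,-0.047],"rot":[0,0,0],"claw":0.008},{"linear":[-0.174,0.28,-0.047],"rot":[0,0,0],"claw":0.008},{"linear":[-0.174,0.28,-0.047],"rot":[0,0,0],"claw":0.008}]'
```

```text
time: 12.85
tool_pos: [0.4526, 0.281, 0.0713]
orientation: [[-0.997, 0.072, 0.002], [0.072, 0.997, 0.001], [-0.002, 0.001, -1.0]]
wrist_force: [-0.5, -0.1, -2.2]
opening: 0.16
finger_force: 40.6
```

```bash
python3 -m handwheel '[{"linear":[0,0,-0.001],"rot":[0,0,0],"claw":0.008},{"linear":[0,0,-0.001],"rot":[0,0,0],"claw":0.05},{"linear":[0,0,-0.001],"rot":[0,0,0],"claw":0.05},{"linear":[0,0,-0.001],"rot":[0,0,0],"claw":0.05},{"linear":[0,0,-0.001],"rot":[0,0,0],"claw":0.05},{"linear":[0,0,0.03],"rot":[0,0,0],"claw":0.05},{"linear":[0,0,0.07],"rot":[0,0,0],"claw":0.05},{"linear":[0,0,0.11],"rot":[0,0,0],"claw":0.05},{"linear":[0.02,-0.04,0.11],"rot":[0,0,-0.12],"claw":0.05},{"linear":[0.04,-0.08,0.11],"rot":[0,0,-0.24],"claw":0.05},{"linear":[0.06,-0.12,0.11],"rot":[0,0,-0.36],"claw":0.05},{"linear":[0.08,-0.16,0.11],"rot":[0,0,-0.48],"claw":0.05},{"linear":[0.1,-0.2,0.11],"rot":[0,0,-0.6],"claw":0.05},{"linear":[0.12,-0.25,0.11],"rot":[0,0,-0.74],"claw":0.05},{"linear":[0.14,-0.29,0.11],"rot":[0,0,-0.88],"claw":0.05},{"linear":[0.166,-0.38,0.11],"rot":[0,0,-1.1],"claw":0.05},{"linear":[0.166,-0.38,0.11],"rot":[0,0,-1.1],"claw":0.05},{"linear":[0.166,-0.38,0.11],"rot":[0,0,-1.1],"claw":0.05},{"linear":[0.166,-0.38,0.11],"rot":[0,0,-1.1],"claw":0.05},{"linear":[0.166,-0.38,0.11],"rot":[0,0,-1.1],"claw":0.05}]'
```

```text
time: 14.85
tool_pos: [0.6176, -0.0983, 0.1802]
orientation: [[-0.39, 0.921, -0.001], [0.921, 0.39, 0.0], [0.0, -0.0, -1.0]]
wrist_force: [-0.8, -0.3, 0.3]
opening: 0.586
finger_force: 0.0
```

```bash
python3 -m handwheel '[{"linear":[0,0,-0.04],"rot":[0,0,0],"claw":0.05},{"linear":[0,0,-0.065],"rot":[0,0,0],"claw":0.05},{"linear":[0,0,-0.075],"rot":[0,0,0],"claw":0.05},{"linear":[0,0,-0.075],"rot":[0,0,0],"claw":0.05},{"linear":[0,0,-0.075],"rot":[0,0,0],"claw":0.008},{"linear":[0,0,-0.075],"rot":[0,0,0],"claw":0.008},{"linear":[0,0,-0.075],"rot":[0,0,0],"claw":0.008},{"linear":[0,0,-0.075],"rot":[0,0,0],"claw":0.008},{"linear":[0,0,-0.075],"rot":[0,0,0],"claw":0.008},{"linear":[0,0,-0.075],"rot":[0,0,0],"claw":0.008},{"linear":[0,0,-0.075],"rot":[0,0,0.12],"claw":0.008},{"linear":[0,0,-0.075],"rot":[0,0,0.24],"claw":0.008},{"linear":[0,0,-0.075],"rot":[0,0,0.36],"claw":0.008},{"linear":[0,0,-0.075],"rot":[0,0,0.48],"claw":0.008},{"linear":[0,0,-0.075],"rot":[0,0,0.6],"claw":0.008},{"linear":[0,0,-0.075],"rot":[0,0,0.72],"claw":0.008},{"linear":[0,0,-0.075],"rot":[0,0,0.84],"claw":0.008},{"linear":[0,0,-0.075],"rot":[0,0,0.96],"claw":0.008},{"linear":[0,0,-0.075],"rot":[0,0,0.98],"claw":0.008}]';  python3 -c "
from cell import readout;s=readout.get_state();print(s['moment'])"
```

```text
time: 16.75
tool_pos: [0.6186, -0.0995, 0.1067]
orientation: [[-0.982, 0.187, 0.002], [0.187, 0.982, -0.001], [-0.002, -0.0, -1.0]]
wrist_force: [-0.6, -0.3, 7.3]
opening: 0.151
finger_force: 40.6
[-0.09845069  0.15158658 -0.05171593]
```

```bash
python3 -m handwheel '[{"linear":[0,0,0],"rot":[0,0,0.05],"claw":0.008},{"linear":[0,0,0],"rot":[0,0,0.1],"claw":0.008},{"linear":[0,0,0],"rot":[0,0,0.15],"claw":0.008},{"linear":[0,0,0],"rot":[0,0,0.15],"claw":0.008},{"linear":[0,0,0.004],"rot":[0,0,0.12],"claw":0.008},{"linear":[0,0,0.008],"rot":[0,0,0.12],"claw":0.008},{"linear":[0,0,0.012],"rot":[0,0,0.12],"claw":0.008},{"linear":[0,0,0.012],"rot":[0,0,0.12],"claw":0.008}]';  python3 -c "
from cell import readout;s=readout.get_state();print(s['moment'])"
```

```text
time: 17.55
tool_pos: [0.6183, -0.0996, 0.1181]
orientation: [[-0.997, 0.071, 0.001], [0.071, 0.997, -0.001], [-0.001, -0.001, -1.0]]
wrist_force: [-0.9, 0.5, -2.6]
opening: 0.158
finger_force: 39.9
[0.0335917  0.01842365 0.05736089]
```

```bash
python3 -m handwheel '[{"linear":[0,0,0.04],"rot":[0,0,0],"claw":0.008},{"linear":[0,0,0.085],"rot":[0,0,0],"claw":0.008},{"linear":[0,0,0.085],"rot":[0,0,0],"claw":0.008},{"linear":[-0.023,0.04,0.085],"rot":[0,0,0],"claw":0.008},{"linear":[-0.046,0.08,0.085],"rot":[0,0,0],"claw":0.008},{"linear":[-0.069,0.12,0.085],"rot":[0,0,0],"claw":0.008},{"linear":[-0.093,0.16,0.085],"rot":[0,0,0],"claw":0.008},{"linear":[-0.116,0.2,0.085],"rot":[0,0,0],"claw":0.008},{"linear":[-0.139,0.24,0.085],"rot":[0,0,0],"claw":0.008},{"linear":[-0.162,0.28,0.085],"rot":[0,0,0],"claw":0.008},{"linear":[-0.185,0.32,0.085],"rot":[0,0,0],"claw":0.008},{"linear":[-0.208,0.36,0.085],"rot":[0,0,0],"claw":0.008},{"linear":[-0.231,0.4,0.085],"rot":[0,0,0],"claw":0.008},{"linear":[-0.246,0.425,0.085],"rot":[0,0,0],"claw":0.008},{"linear":[-0.246,0.425,0.085],"rot":[0,0,0],"claw":0.008},{"linear":[-0.246,0.425,0.085],"rot":[0,0,0],"claw":0.008}]'
```

```text
time: 19.15
tool_pos: [0.3718, 0.3258, 0.202]
orientation: [[-0.998, 0.07, 0.0], [0.07, 0.998, -0.001], [-0.0, -0.001, -1.0]]
wrist_force: [0.9, -0.2, -2.9]
opening: 0.155
finger_force: 40.3
```

```bash
python3 -m handwheel '[{"linear":[0,0,-0.045],"rot":[0,0,0],"claw":0.008},{"linear":[0,0,-0.085],"rot":[0,0,0],"claw":0.008},{"linear":[0,0,-0.11],"rot":[0,0,0],"claw":0.008},{"linear":[0,0,-0.123],"rot":[0,0,0],"claw":0.008},{"linear":[0,0,-0.129],"rot":[0,0,0],"claw":0.008},{"linear":[0,0,-0.133],"rot":[0,0,0],"claw":0.008},{"linear":[0,0,-0.133],"rot":[0,0,0],"claw":0.008},{"linear":[0,0,-0.133],"rot":[0,0,0],"claw":0.008},{"linear":[0,0,-0.133],"rot":[0,0,0],"claw":0.05},{"linear":[0,0,-0.133],"rot":[0,0,0],"claw":0.05},{"linear":[0,0,-0.133],"rot":[0,0,0],"claw":0.05},{"linear":[0,0,-0.133],"rot":[0,0,0],"claw":0.05},{"linear":[0,0,-0.1],"rot":[0,0,0],"claw":0.05},{"linear":[0,0,-0.06],"rot":[0,0,0],"claw":0.05},{"linear":[0,0,-0.02],"rot":[0,0,0],"claw":0.05},{"linear":[0,0,0.01],"rot":[0,0,0],"claw":0.05},{"linear":[0,0,0.01],"rot":[0,0,0],"claw":0.05}]'
python3 - <<'E'
from h import *
from cell import eyes
for n in('top','side'):
    c=eyes.read_camera(n);P=cloud(c);np.savez(n+'2.npz',**c);cv2.imwrite(f'pics/{n}2.png',c['color'][...,::-1])
    print(n,'heads',blobs(P,.082,.1,(.3,.58,.2,.45)))
    print('cov',blobs(P,.036,.06,(.2,.6,-.5,-.15)))
    print('rim',blobs(P,.05,.066,(.55,.68,-.16,.16)))
E
```

```text
time: 20.85
tool_pos: [0.3733, 0.3268, 0.2161]
orientation: [[-0.997, 0.072, 0.006], [0.072, 0.997, 0.004], [-0.005, 0.004, -1.0]]
wrist_force: [0.2, 0.0, -1.4]
opening: 0.59
finger_force: 0.0
top heads [(533, 316, 55, 16, -0.043, 0.0909, 165), (451, 282, 56, 15, -0.056, 0.0909, 166), (389, 328, 19, 16, -0.027, 0.0909, 63)]
cov [(557, -339, 50, 15, -0.353, 0.0488, 146), (471, -275, 50, 15, 0.411, 0.0492, 147), (383, -337, 49, 14, -1.268, 0.0494, 133)]
rim [(634, 129, 70, 30, -0.066, 0.0568, 191), (630, 78, 73, 29, -0.064, 0.0566, 189), (627, 28, 73, 29, -0.081, 0.0572, 186), (623, -21, 74, 31, -0.157, 0.0572, 192), (620, -72, 72, 31, -0.094, 0.0567, 186), (617, -121, 73, 29, -0.083, 0.0571, 183)]
side heads [(372, 321, 55, 22, 0.023, 0.0881, 80), (534, 309, 55, 20, -0.079, 0.0877, 74), (451, 278, 55, 24, -0.129, 0.088, 86)]
cov [(472, -281, 51, 20, 0.454, 0.0475, 212), (386, -344, 55, 14, -1.272, 0.0482, 155), (556, -346, 51, 18, -0.304, 0.0464, 220)]
rim [(636, 125, 71, 38, -0.106, 0.0556, 120), (631, 73, 72, 35, -0.071, 0.0553, 126), (628, 24, 73, 35, -0.104, 0.0554, 143), (624, -27, 71, 33, -0.118, 0.0555, 153), (622, -73, 70, 32, -0.091, 0.056, 161), (617, -127, 72, 34, -0.082, 0.0557, 177)]
```

View pics/top2.png

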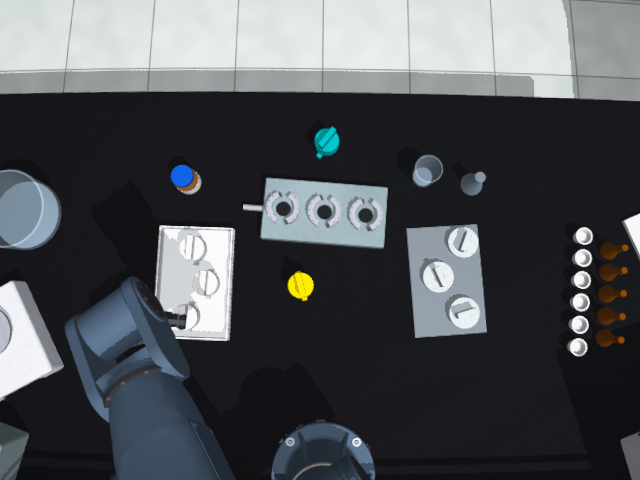

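View pics/side2.png

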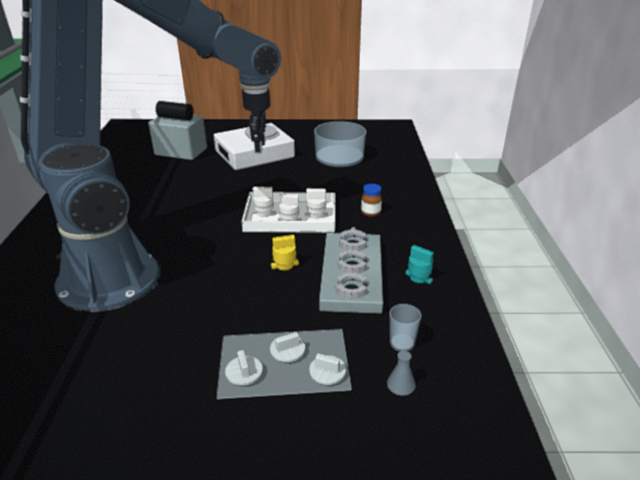

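All three heads stand in the tray and all three ports are open at (283,208), (325,211) and (367,214). The covers have not moved. Next is the middle cover, at (472,-278) mm with its bar at 0.42 rad.

```bash
python3 -m handwheel '[{"linear":[0.01,-0.03,-0.03],"rot":[0,0,-0.14],"claw":0.05},{"linear":[0.01,-0.06,-0.03],"rot":[0,0,-0.28],"claw":0.05},{"linear":[0.02,-0.09,-0.03],"rot":[0,0,-0.42],"claw":0.05},{"linear":[0.02,-0.12,-0.03],"rot":[0,0,-0.56],"claw":0.05},{"linear":[0.03,-0.16,-0.03],"rot":[0,0,-0.7],"claw":0.05},{"linear":[0.03,-0.2,-0.03],"rot":[0,0,-0.84],"claw":0.05},{"linear":[0.04,-0.24,-0.03],"rot":[0,0,-0.98],"claw":0.05},{"linear":[0.04,-0.28,-0.03],"rot":[0,0,-1.12],"claw":0.05},{"linear":[0.05,-0.31,-0.03],"rot":[0,0,-1.26],"claw":0.05},{"linear":[0.06,-0.34,-0.03],"rot":[0,0,-1.4],"claw":0.05},{"linear":[0.07,-0.37,-0.03],"rot":[0,0,-1.54],"claw":0.05},{"linear":[0.08,-0.4,-0.03],"rot":[0,0,-1.68],"claw":0.05},{"linear":[0.08,-0.44,-0.03],"rot":[0,0,-1.82],"claw":0.05},{"linear":[0.09,-0.48,-0.03],"rot":[0,0,-1.96],"claw":0.05},{"linear":[0.09,-0.52,-0.03],"rot":[0,0,-2.1],"claw":0.05},{"linear":[0.1,-0.56,-0.03],"rot":[0,0,-2.24],"claw":0.05},{"linear":[0.1,-0.605,-0.06],"rot":[0,0,-2.38],"claw":0.05},{"linear":[0.1,-0.605,-0.06],"rot":[0,0,-2.52],"claw":0.05},{"linear":[0.1,-0.605,-0.06],"rot":[0,0,-2.65],"claw":0.05},{"linear":[0.1,-0.605,-0.06],"rot":[0,0,-2.65],"claw":0.05}]'
python3 - <<'E'
from h import *
from cell import eyes,readout
print(readout.get_state()['qpos'])
c=eyes.read_camera('side');P=cloud(c)
print('cov',blobs(P,.036,.06,(.2,.6,-.5,-.15)))
E
```

```text
time: 22.95
tool_pos: [0.4711, -0.2791, 0.1504]
orientation: [[0.914, 0.405, -0.003], [0.405, -0.914, 0.002], [-0.002, -0.003, -1.0]]
wrist_force: [-0.2, -0.0, 0.2]
opening: 0.58
finger_force: 0.0
[-6.19857332e-01  4.45539921e-01  1.73220418e+00  1.86799969e-05
  9.67096768e-01  5.33669582e-01]
cov [(472, -281, 50, 19, 0.384, 0.0476, 212), (386, -344, 53, 14, -1.279, 0.0479, 155), (558, -345, 51, 19, -0.371, 0.0466, 215)]
```

```bash
python3 -m handwheel '[{"linear":[0,0,-0.04],"rot":[0,0,0],"claw":0.05},{"linear":[0,0,-0.08],"rot":[0,0,0],"claw":0.05},{"linear":[0,0,-0.11],"rot":[0,0,0],"claw":0.05},{"linear":[0,0,-0.122],"rot":[0,0,0],"claw":0.05},{"linear":[0,0,-0.122],"rot":[0,0,0],"claw":0.05},{"linear":[0,0,-0.122],"rot":[0,0,0],"claw":0.008},{"linear":[0,0,-0.122],"rot":[0,0,0],"claw":0.008},{"linear":[0,0,-0.122],"rot":[0,0,0],"claw":0.008},{"linear":[0,0,-0.122],"rot":[0,0,0],"claw":0.008},{"linear":[0,0,-0.122],"rot":[0,0,0],"claw":0.008},{"linear":[0,0,-0.122],"rot":[0,0,0],"claw":0.008},{"linear":[0,0,-0.122],"rot":[0,0,0],"claw":0.008}]'
```

```text
time: 24.2
tool_pos: [0.4726, -0.2797, 0.0317]
orientation: [[0.913, 0.408, 0.002], [0.408, -0.913, -0.001], [0.001, 0.002, -1.0]]
wrist_force: [-0.3, 1.2, 7.8]
opening: 0.156
finger_force: 40.5
```

```bash
python3 -m handwheel '[{"linear":[0,0,0.04],"rot":[0,0,0],"claw":0.008},{"linear":[0,0,0.08],"rot":[0,0,0],"claw":0.008},{"linear":[0,0,0.12],"rot":[0,0,0],"claw":0.008},{"linear":[0.016,0.038,0.14],"rot":[0,0,0],"claw":0.008},{"linear":[0.032,0.076,0.14],"rot":[0,0,0],"claw":0.008},{"linear":[0.048,0.114,0.14],"rot":[0,0,0],"claw":0.008},{"linear":[0.064,0.152,0.14],"rot":[0,0,0],"claw":0.008},{"linear":[0.08,0.19,0.14],"rot":[0,0,0],"claw":0.008},{"linear":[0.096,0.228,0.14],"rot":[0,0,0],"claw":0.008},{"linear":[0.112,0.266,0.14],"rot":[0,0,0],"claw":0.008},{"linear":[0.128,0.304,0.14],"rot":[0,0,0],"claw":0.008},{"linear":[0.144,0.342,0.14],"rot":[0,0,0],"claw":0.008},{"linear":[0.161,0.381,0.14],"rot":[0,0,0],"claw":0.008},{"linear":[0.161,0.381,0.11],"rot":[0,0,0],"claw":0.008},{"linear":[0.161,0.381,0.08],"rot":[0,0,0],"claw":0.008},{"linear":[0.161,0.381,0.08],"rot":[0,0,0],"claw":0.008},{"linear":[0.161,0.381,0.08],"rot":[0,0,0],"claw":0.008}]'
python3 - <<'E'
from h import *
from cell import eyes,readout
c=eyes.read_camera('side');cv2.imwrite('pics/s3.png',cv2.resize(c['color'][60:330,250:420,::-1],None,fx=2,fy=2))
E
```

```text
time: 25.9
tool_pos: [0.6331, 0.1016, 0.1112]
orientation: [[0.913, 0.407, 0.0], [0.407, -0.913, 0.0], [0.0, 0.0, -1.0]]
wrist_force: [0.7, -0.0, -0.1]
opening: 0.154
finger_force: 39.5
```

View pics/s3.png

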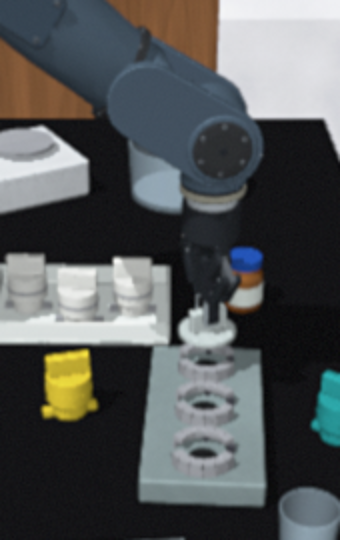

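The cover hangs level in the gripper over port 1, at crop (207,328). I lower it.

```bash
python3 -m handwheel '[{"linear":[0,0,-0.015],"rot":[0,0,0],"claw":0.008},{"linear":[0,0,-0.022],"rot":[0,0,0],"claw":0.008},{"linear":[0,0,-0.028],"rot":[0,0,0],"claw":0.008},{"linear":[0,0,-0.033],"rot":[0,0,0],"claw":0.008},{"linear":[0,0,-0.036],"rot":[0,0,0],"claw":0.008},{"linear":[0,0,-0.037],"rot":[0,0,0],"claw":0.008},{"linear":[0,0,-0.037],"rot":[0,0,0],"claw":0.008}]'
```

```text
time: 26.65
tool_pos: [0.6328, 0.1017, 0.0757]
orientation: [[0.913, 0.408, -0.0], [0.408, -0.913, -0.0], [-0.0, 0.0, -1.0]]
wrist_force: [-12.8, -1.9, 23.0]
opening: 0.153
finger_force: 42.9
```

```bash
python3 -m handwheel '[{"linear":[0,0,0.002],"rot":[0,0,0],"claw":0.05},{"linear":[0,0,0.002],"rot":[0,0,0],"claw":0.05},{"linear":[0,0,0.002],"rot":[0,0,0],"claw":0.05},{"linear":[0,0,0.002],"rot":[0,0,0],"claw":0.05},{"linear":[0,0,0.04],"rot":[0,0,0],"claw":0.05},{"linear":[0,0,0.08],"rot":[0,0,0],"claw":0.05},{"linear":[-0.01,-0.04,0.1],"rot":[0,0,-0.1],"claw":0.05},{"linear":[-0.015,-0.08,0.1],"rot":[0,0,-0.2],"claw":0.05},{"linear":[-0.02,-0.12,0.1],"rot":[0,0,-0.3],"claw":0.05},{"linear":[-0.03,-0.16,0.1],"rot":[0,0,-0.4],"claw":0.05},{"linear":[-0.035,-0.2,0.1],"rot":[0,0,-0.5],"claw":0.05},{"linear":[-0.04,-0.24,0.1],"rot":[0,0,-0.6],"claw":0.05},{"linear":[-0.05,-0.28,0.1],"rot":[0,0,-0.7],"claw":0.05},{"linear":[-0.055,-0.32,0.1],"rot":[0,0,-0.77],"claw":0.05},{"linear":[-0.06,-0.36,0.1],"rot":[0,0,-0.77],"claw":0.05},{"linear":[-0.068,-0.4,0.1],"rot":[0,0,-0.77],"claw":0.05},{"linear":[-0.076,-0.443,0.075],"rot":[0,0,-0.77],"claw":0.05},{"linear":[-0.076,-0.443,0.075],"rot":[0,0,-0.77],"claw":0.05},{"linear":[-0.076,-0.443,0.075],"rot":[0,0,-0.77],"claw":0.05}]'
cat > look.py <<'E'
from h import *
from cell import eyes,readout
import sys
for n in('top','side'):
    c=eyes.read_camera(n);P=cloud(c);cv2.imwrite(f'pics/{n}{sys.argv[1]}.png',c['color'][...,::-1])
    print(n,'cov',blobs(P,.036,.06,(.2,.6,-.5,-.15)))
    print('seated bars',blobs(P,.08,.11,(.55,.68,-.16,.16)))
    print('discs',blobs(P,.06,.07,(.55,.68,-.16,.16),60))
E
python3 look.py 4
```

```text
time: 28.55
tool_pos: [0.5563, -0.3417, 0.1474]
orientation: [[0.939, -0.345, -0.001], [-0.345, -0.939, 0.001], [-0.001, -0.001, -1.0]]
wrist_force: [0.3, -1.1, 1.1]
opening: 0.588
finger_force: 0.0
top cov []
seated bars [(632, 103, 51, 14, 0.425, 0.0943, 136)]
discs [(632, 102, 76, 75, 1.104, 0.0645, 634)]
side cov [(386, -343, 53, 14, -1.271, 0.048, 151), (557, -344, 51, 17, -0.343, 0.0467, 211)]
seated bars [(641, 102, 33, 19, 0.449, 0.0905, 68)]
discs [(649, 90, 69, 38, 1.433, 0.0635, 140)]
```

Cover 1 is seated: disc top at 64.5 mm against 65 expected, centred within about 2 mm. Next I grip the second cover.

```bash
python3 -m handwheel '[{"linear":[0,0,-0.04],"rot":[0,0,0],"claw":0.05},{"linear":[0,0,-0.08],"rot":[0,0,0],"claw":0.05},{"linear":[0,0,-0.105],"rot":[0,0,0],"claw":0.05},{"linear":[0,0,-0.117],"rot":[0,0,0],"claw":0.05},{"linear":[0,0,-0.117],"rot":[0,0,0],"claw":0.05},{"linear":[0,0,-0.117],"rot":[0,0,0],"claw":0.008},{"linear":[0,0,-0.117],"rot":[0,0,0],"claw":0.008},{"linear":[0,0,-0.117],"rot":[0,0,0],"claw":0.008},{"linear":[0,0,-0.117],"rot":[0,0,0],"claw":0.008},{"linear":[0,0,-0.117],"rot":[0,0,0],"claw":0.008},{"linear":[0,0,-0.117],"rot":[0,0,0],"claw":0.008},{"linear":[0,0,-0.117],"rot":[0,0,0],"claw":0.008}]'
```

```text
time: 29.85
tool_pos: [0.5577, -0.3417, 0.0331]
orientation: [[0.939, -0.343, 0.002], [-0.343, -0.939, -0.001], [0.002, 0.0, -1.0]]
wrist_force: [-0.6, 1.3, 6.8]
opening: 0.153
finger_force: 39.9
```

```bash
python3 -m handwheel '[{"linear":[0,0,0.04],"rot":[0,0,0],"claw":0.008},{"linear":[0,0,0.08],"rot":[0,0,0],"claw":0.008},{"linear":[0,0,0.12],"rot":[0,0,0],"claw":0.008},{"linear":[0.0,0.04,0.14],"rot":[0,0,0],"claw":0.008},{"linear":[0.015,0.08,0.14],"rot":[0,0,0],"claw":0.008},{"linear":[0.024,0.12,0.14],"rot":[0,0,0],"claw":0.008},{"linear":[0.032,0.16,0.14],"rot":[0,0,0],"claw":0.008},{"linear":[0.04,0.2,0.14],"rot":[0,0,0],"claw":0.008},{"linear":[0.048,0.24,0.14],"rot":[0,0,0],"claw":0.008},{"linear":[0.056,0.28,0.14],"rot":[0,0,0],"claw":0.008},{"linear":[0.064,0.32,0.14],"rot":[0,0,0],"claw":0.008},{"linear":[0.068,0.342,0.14],"rot":[0,0,0],"claw":0.008},{"linear":[0.068,0.342,0.11],"rot":[0,0,0],"claw":0.008},{"linear":[0.068,0.342,0.08],"rot":[0,0,0],"claw":0.008},{"linear":[0.068,0.342,0.08],"rot":[0,0,0],"claw":0.008},{"linear":[0.068,0.342,0.08],"rot":[0,0,0],"claw":0.008}]'
```

```text
time: 31.45
tool_pos: [0.6251, 0.0006, 0.1122]
orientation: [[0.939, -0.343, 0.0], [-0.343, -0.939, -0.0], [0.0, -0.0, -1.0]]
wrist_force: [0.4, 0.4, -2.2]
opening: 0.152
finger_force: 39.7
```

```bash
python3 -m handwheel '[{"linear":[0.001,0,-0.015],"rot":[0,0,0],"claw":0.008},{"linear":[0.001,0,-0.022],"rot":[0,0,0],"claw":0.008},{"linear":[0.001,0,-0.028],"rot":[0,0,0],"claw":0.008},{"linear":[0.001,0,-0.033],"rot":[0,0,0],"claw":0.008},{"linear":[0.001,0,-0.035],"rot":[0,0,0],"claw":0.008},{"linear":[0.001,0,-0.036],"rot":[0,0,0],"claw":0.008},{"linear":[0.001,0,-0.036],"rot":[0,0,0],"claw":0.008}]'
```

```text
time: 32.15
tool_pos: [0.6258, 0.0008, 0.077]
orientation: [[0.939, -0.343, -0.0], [-0.343, -0.939, -0.0], [-0.0, 0.0, -1.0]]
wrist_force: [-9.4, 0.0, 16.6]
opening: 0.149
finger_force: 42.1
```

```bash
python3 -m handwheel '[{"linear":[0,0,0.002],"rot":[0,0,0],"claw":0.05},{"linear":[0,0,0.002],"rot":[0,0,0],"claw":0.05},{"linear":[0,0,0.002],"rot":[0,0,0],"claw":0.05},{"linear":[0,0,0.002],"rot":[0,0,0],"claw":0.05},{"linear":[0,0,0.04],"rot":[0,0,0],"claw":0.05},{"linear":[0,0,0.08],"rot":[0,0,0],"claw":0.05},{"linear":[-0.025,-0.034,0.1],"rot":[0,0,-0.1],"claw":0.05},{"linear":[-0.05,-0.068,0.1],"rot":[0,0,-0.2],"claw":0.05},{"linear":[-0.075,-0.102,0.1],"rot":[0,0,-0.3],"claw":0.05},{"linear":[-0.1,-0.136,0.1],"rot":[0,0,-0.4],"claw":0.05},{"linear":[-0.125,-0.17,0.1],"rot":[0,0,-0.5],"claw":0.05},{"linear":[-0.15,-0.21,0.1],"rot":[0,0,-0.6],"claw":0.05},{"linear":[-0.175,-0.245,0.1],"rot":[0,0,-0.7],"claw":0.05},{"linear":[-0.2,-0.28,0.1],"rot":[0,0,-0.8],"claw":0.05},{"linear":[-0.225,-0.31,0.1],"rot":[0,0,-0.92],"claw":0.05},{"linear":[-0.241,-0.342,0.07],"rot":[0,0,-0.92],"claw":0.05},{"linear":[-0.241,-0.342,0.07],"rot":[0,0,-0.92],"claw":0.05},{"linear":[-0.241,-0.342,0.07],"rot":[0,0,-0.92],"claw":0.05}]'; python3 look.py 5
```

```text
time: 33.95
tool_pos: [0.3845, -0.3414, 0.1449]
orientation: [[0.295, -0.956, -0.001], [-0.956, -0.295, 0.001], [-0.001, 0.0, -1.0]]
wrist_force: [0.4, 0.7, -0.6]
opening: 0.583
finger_force: 0.0
top cov [(383, -337, 49, 14, -1.257, 0.0494, 126)]
seated bars [(633, 103, 51, 14, 0.422, 0.0939, 135), (625, 2, 49, 14, -0.36, 0.0939, 134)]
discs [(633, 103, 76, 75, -0.431, 0.0645, 629), (625, 1, 76, 73, 1.551, 0.0643, 610)]
side cov [(386, -344, 53, 14, -1.273, 0.0475, 155)]
seated bars [(632, 99, 51, 25, 0.636, 0.0909, 124), (626, -3, 49, 20, -0.351, 0.0908, 139)]
discs [(633, 92, 75, 68, 0.1, 0.0636, 243), (625, -10, 72, 65, -0.08, 0.0634, 276)]
```

Two covers are seated. The third has not moved, so I grip it.

```bash
python3 -m handwheel '[{"linear":[0,0,-0.04],"rot":[0,0,0],"claw":0.05},{"linear":[0,0,-0.08],"rot":[0,0,0],"claw":0.05},{"linear":[0,0,-0.105],"rot":[0,0,0],"claw":0.05},{"linear":[0,0,-0.115],"rot":[0,0,0],"claw":0.05},{"linear":[0,0,-0.115],"rot":[0,0,0],"claw":0.05},{"linear":[0,0,-0.115],"rot":[0,0,0],"claw":0.008},{"linear":[0,0,-0.115],"rot":[0,0,0],"claw":0.008},{"linear":[0,0,-0.115],"rot":[0,0,0],"claw":0.008},{"linear":[0,0,-0.115],"rot":[0,0,0],"claw":0.008},{"linear":[0,0,-0.115],"rot":[0,0,0],"claw":0.008},{"linear":[0,0,-0.115],"rot":[0,0,0],"claw":0.008},{"linear":[0,0,-0.115],"rot":[0,0,0],"claw":0.008}]'
```

```text
time: 35.25
tool_pos: [0.3855, -0.3418, 0.0317]
orientation: [[0.296, -0.955, 0.002], [-0.955, -0.296, -0.002], [0.002, -0.001, -1.0]]
wrist_force: [0.1, 1.4, 6.8]
opening: 0.157
finger_force: 39.3
```

```bash
python3 -m handwheel '[{"linear":[0,0,0.04],"rot":[0,0,0],"claw":0.008},{"linear":[0,0,0.08],"rot":[0,0,0],"claw":0.008},{"linear":[0,0,0.12],"rot":[0,0,0],"claw":0.008},{"linear":[0.025,0.026,0.14],"rot":[0,0,0],"claw":0.008},{"linear":[0.05,0.052,0.14],"rot":[0,0,0],"claw":0.008},{"linear":[0.075,0.078,0.14],"rot":[0,0,0],"claw":0.008},{"linear":[0.1,0.104,0.14],"rot":[0,0,0],"claw":0.008},{"linear":[0.125,0.13,0.14],"rot":[0,0,0],"claw":0.008},{"linear":[0.15,0.156,0.14],"rot":[0,0,0],"claw":0.008},{"linear":[0.175,0.182,0.14],"rot":[0,0,0],"claw":0.008},{"linear":[0.2,0.208,0.14],"rot":[0,0,0],"claw":0.008},{"linear":[0.225,0.234,0.14],"rot":[0,0,0],"claw":0.008},{"linear":[0.234,0.242,0.14],"rot":[0,0,0],"claw":0.008},{"linear":[0.234,0.242,0.11],"rot":[0,0,0],"claw":0.008},{"linear":[0.234,0.242,0.08],"rot":[0,0,0],"claw":0.008},{"linear":[0.234,0.242,0.08],"rot":[0,0,0],"claw":0.008},{"linear":[0.234,0.242,0.08],"rot":[0,0,0],"claw":0.008}]'
```

```text
time: 36.95
tool_pos: [0.6189, -0.0996, 0.1112]
orientation: [[0.296, -0.955, 0.0], [-0.955, -0.296, -0.0], [0.0, 0.0, -1.0]]
wrist_force: [0.5, 0.0, -1.0]
opening: 0.155
finger_force: 39.8
```

```bash
python3 -m handwheel '[{"linear":[0,0,-0.015],"rot":[0,0,0],"claw":0.008},{"linear":[0,0,-0.022],"rot":[0,0,0],"claw":0.008},{"linear":[0,0,-0.028],"rot":[0,0,0],"claw":0.008},{"linear":[0,0,-0.033],"rot":[0,0,0],"claw":0.008},{"linear":[0,0,-0.036],"rot":[0,0,0],"claw":0.008},{"linear":[0,0,-0.036],"rot":[0,0,0],"claw":0.008}]'
```

```text
time: 37.55
tool_pos: [0.6189, -0.0992, 0.0757]
orientation: [[0.296, -0.955, -0.0], [-0.955, -0.296, -0.0], [0.0, 0.0, -1.0]]
wrist_force: [-7.4, 0.9, 13.4]
opening: 0.15
finger_force: 42.0
```

Seated at the expected height. I release and back off to a clear spot to look.

```bash
python3 -m handwheel '[{"linear":[0,0,0.001],"rot":[0,0,0],"claw":0.05},{"linear":[0,0,0.001],"rot":[0,0,0],"claw":0.05},{"linear":[0,0,0.001],"rot":[0,0,0],"claw":0.05},{"linear":[0,0,0.001],"rot":[0,0,0],"claw":0.05},{"linear":[0,0,0.04],"rot":[0,0,0],"claw":0.05},{"linear":[0,0,0.08],"rot":[0,0,0],"claw":0.05},{"linear":[-0.03,-0.03,0.12],"rot":[0,0,0],"claw":0.05},{"linear":[-0.06,-0.06,0.14],"rot":[0,0,0],"claw":0.05},{"linear":[-0.09,-0.09,0.14],"rot":[0,0,0],"claw":0.05},{"linear":[-0.12,-0.12,0.14],"rot":[0,0,0],"claw":0.05},{"linear":[-0.15,-0.15,0.14],"rot":[0,0,0],"claw":0.05},{"linear":[-0.19,-0.19,0.14],"rot":[0,0,0],"claw":0.05},{"linear":[-0.23,-0.23,0.14],"rot":[0,0,0],"claw":0.05},{"linear":[-0.23,-0.23,0.14],"rot":[0,0,0],"claw":0.05},{"linear":[-0.23,-0.23,0.14],"rot":[0,0,0],"claw":0.05},{"linear":[-0.23,-0.23,0.14],"rot":[0,0,0],"claw":0.05}]'; python3 look.py 6
python3 - <<'E'
from h import *
from cell import eyes
c=eyes.read_camera('top');P=cloud(c)
print('heads',blobs(P,.082,.1,(.3,.58,.2,.45)))
for x,y in((633,101),(626,1),(619,-99)):
    d=np.hypot(P[...,0]*1000-x,P[...,1]*1000-y);q=P[(d<37)&(P[...,2]>.058)&(P[...,2]<.072)]
    a,*_=np.linalg.lstsq(np.c_[q[:,:2],np.ones(len(q))],q[:,2],rcond=None);print('disc tilt',a[:2].round(3))
E
```

```text
time: 39.15
tool_pos: [0.3894, -0.3288, 0.2143]
orientation: [[0.296, -0.955, 0.0], [-0.955, -0.296, 0.0], [-0.0, -0.0, -1.0]]
wrist_force: [-0.3, 0.5, 0.5]
opening: 0.586
finger_force: 0.0
top cov []
seated bars [(632, 103, 51, 14, 0.423, 0.0942, 136), (625, 2, 50, 14, -0.348, 0.0939, 133), (618, -97, 51, 15, -1.284, 0.0937, 144)]
discs [(633, 104, 77, 75, 1.095, 0.0645, 617), (624, 3, 75, 74, 0.002, 0.0645, 608), (617, -97, 75, 74, 1.255, 0.0643, 594)]
side cov []
seated bars [(633, 99, 50, 23, 0.521, 0.09, 128), (626, -2, 50, 21, -0.373, 0.0904, 143), (619, -101, 55, 17, -1.233, 0.0917, 124)]
discs [(633, 91, 74, 66, -0.006, 0.0635, 242), (625, -7, 73, 63, -0.172, 0.0635, 257), (619, -102, 78, 73, 1.54, 0.0637, 379)]
heads [(532, 316, 54, 16, -0.084, 0.0911, 165), (451, 282, 56, 15, -0.067, 0.0909, 167), (372, 328, 53, 16, -0.064, 0.0912, 164)]
disc tilt [ 0.008 -0.003]
disc tilt [-0.002 -0.004]
disc tilt [-0.003 -0.   ]
```

View pics/side6.png

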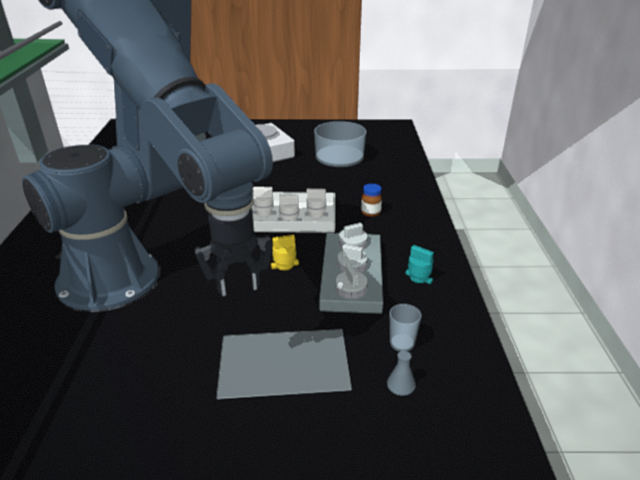

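View pics/top6.png

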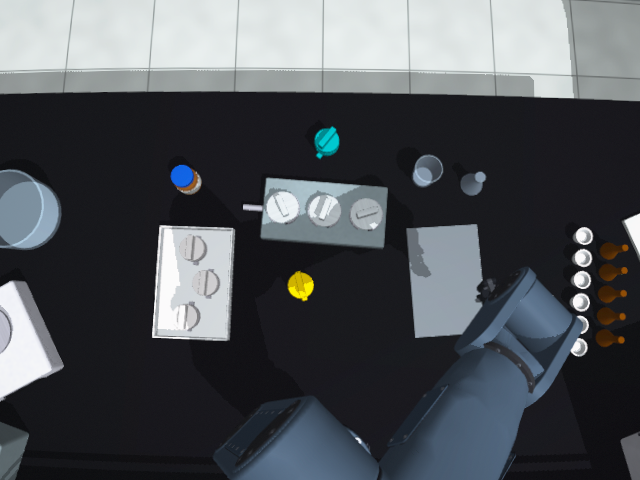

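The three covers lie level and centred on the ports at (283,207), (324,210) and (367,214). The three heads stand upright in the tray, the glassware is untouched and the gripper is clear, so I hand the job in.

```bash
python3 -c "
from cell import ctrl;print(ctrl.close_job())"
```

```text
the job is handed in; nothing more can be done
None
```

The job is handed in at about 39 s (limit 208 s): the last camera check showed all three heads upright in the tray, a level cover on each port and the glassware unmoved; `close_job` gave no verdict.

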